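# Switch on the reading lamp behind the sofa

## Task

Bring the reading lamp on by touch alone, pressing with the fingertips in this order: push the red main rocker on the switch block fully over to on (its raised half down), then the white rocker in the same way, and last press the orange button on the lamp's foot all the way in and let it spring back out. Do not press the orange button before both rockers are on and leave the blue charger rocker off. Do not lift, tip or shift the lamp, and leave everything else standing where it is.

Things in the scene. Friction and masses are not known exactly. Their poses are not given: they have to be found in the camera images.
- switch_block: Fixed grey bar 140 (x) x 270 (y) x 10 high; on it, along its y, three black modules 120 x 72, tops 50 above the table, 80 apart, in any colour order. Each has a rocker on its robot side and a socket on its far side (on the blue one a grey charger, top 80 above the table). Origin: centre of the bar's underside; x points to the modules' far side, roughly away from the robot, z up.
- red_rocker (a joint): The red rocker, main switch. Angle in rad: 0 = off (robot-side half level, far half raised), 0.36 = fully on (far half pressed down level). No spring: about 3 N near the end of the raised half turns it, and it stays where it is left, with a hard stop. It pivots about the switch block's y axis.
- red_end (a point): Point to press on the top face of the red rocker's far half, 17 from the pivot (the half is 25 long and 34 wide, with a short white line on it). Moves with the rocker: 62 above the table when off, 56 when fully on.
- white_rocker (a joint): The white rocker, lamp's socket switch. Angle in rad: 0 = off (robot-side half level, far half raised), 0.36 = fully on (far half pressed down level). No spring: about 3 N near the end of the raised half turns it, and it stays where it is left, with a hard stop. It pivots about the switch block's y axis.
- white_end (a point): Point to press on the top face of the white rocker's far half, 17 from the pivot (the half is 25 long and 34 wide, with a short black line on it). Moves with the rocker: 62 above the table when off, 56 when fully on.
- blue_rocker (a joint): The blue rocker, phone charger's switch, to be left off. Angle in rad: 0 = off (robot-side half level, far half raised), 0.36 = fully on (far half pressed down level). No spring: about 3 N near the end of the raised half turns it, and it stays where it is left, with a hard stop. It pivots about the switch block's y axis.
- blue_end (a point): Point to press on the top face of the blue rocker's far half, 17 from the pivot (the half is 25 long and 34 wide, with a short white line on it). Moves with the rocker: 62 above the table when off, 56 when fully on.
- lamp: Reading lamp, standing loose, 0.9 kg: flat aluminium foot 120 (x) x 260 (y) x 30 high, a cream globe (100 across, top 146 above the table) 70 from the centre toward +y, and the push button 85 from the centre toward -y. Origin: centre of the foot's underside; z up.
- lamp_button (a joint): Round orange push button, 34 across, in a black ring 12 high on the lamp's foot. Travel in m: 0 = out, 0.006 = fully pressed; springs back. Fully down takes about 5 N.
- lamp_button_top (a point): Centre of the orange button's top face, about 52 above the table when out. Moves with the button.
- tissue_box: Bystander: pink and purple cardboard tissue box, 115 x 115 x 125 high. Origin: centre of the underside. Loose.
- mug: Bystander: blue ceramic mug, 80 across, 95 high. Origin: centre of the underside. Loose.
- candle_jar: Bystander: amber glass candle jar with brass lid, 64 across, 80 high. Origin: centre of the underside. It stands on the far side (lamp's +x) of the lamp's foot. Loose.
- remote: Bystander: black remote control lying flat, 45 x 170 x 18 high. Origin: centre of the underside. Loose.
- earbud_case: Bystander: small white rounded earbud case, 50 x 60 x 26 high. Origin: centre of the underside. It lies beyond the switch block. Loose.
- glasses_case: Bystander: brown glasses case, 58 x 155 x 40 high. Origin: centre of the underside. It lies on the robot's side of the switch block. Loose.
- power_bank: Bystander: flat grey power bank, 68 x 140 x 16 high. Origin: centre of the underside. Loose.

How it is judged:
On the way, in this order (a step that is already met when the one before it is completed fails the run):
1. the red rocker is fully on (value of joint red_rocker above 0.3 rad), for 0.1 s.
2. then the white rocker is fully on (value of joint each of red_rocker, white_rocker above 0.3 rad), for 0.1 s.
3. then the lamp's orange button is pressed all the way in (all of step 2 and value of joint lamp_button above 0.0048 m), for 0.05 s.
At the end, for the whole second after the job is handed in: Red and white rockers are on (beyond 0.30 of 0.36 rad), the blue one is off (below 0.1 rad), the orange button is back out (within 1.5 mm), the lamp stands upright and at rest within 30 mm of where it was, and every other loose thing is within 30 mm of where it was (all of step 2 and value of joint blue_rocker below 0.1 rad and value of joint lamp_button below 0.0015 m and distance of each of lamp, tissue_box, mug, candle_jar, remote, earbud_case, glasses_case, power_bank from where it was at the start of the episode below 0.03 m and angle between lamp's own z axis and vertical below 0.1 rad and linear speed of lamp below 0.02 m/s); the robot touches nothing.
It fails at once if the white rocker is switched before the red one is on (value of joint white_rocker above 0.2 rad and not (value of joint red_rocker above 0.3 rad)).
It fails at once if the orange button is pressed before both rockers are on (value of joint lamp_button above 0.003 m and not (value of joint each of red_rocker, white_rocker above 0.3 rad)).
It fails at once if the blue rocker is switched (value of joint blue_rocker above 0.1 rad).
It fails at once if the lamp is lifted, shifted or tipped (height (world z) of lamp above 0.015 m or distance of lamp from where it was at the start of the episode above 0.03 m or angle between lamp's own z axis and vertical above 0.15 rad).
It fails at once if another thing is lifted, carried or knocked away (not (distance of each of tissue_box, mug, candle_jar, remote, earbud_case, glasses_case, power_bank from where it was at the start of the episode below 0.03 m)).
It also fails if it takes over 51 s, if anything falls off the work surface, if the arm or the gripper's body presses on something with over 40 N, if the wrist force passes 120 N, or if a joint passes its speed limit or range.

## Robot

A 6-joint arm with a two-finger parallel gripper is mounted at the origin on the work surface. World frame = base frame: x ahead of the robot, y to its left, z up, the work surface at z = 0. Lengths are in m, angles in rad, forces in N, time in s.
With the tool pointing down it reaches from about 0.3 to 0.85 m from the base axis. Payload 4.2 kg.
Tool frame: the origin (TCP) lies midway between the tips of the shut fingers; the grasp point (between the pads) lies tcp_to_grasp behind it (tcp_to_grasp is the distance from the TCP to the grasp point, in m); z points along the fingers, y is the line along which they close (so a half turn about z gives the same grasp; the last joint's range is limited). The gripper opens to 91 mm and grips with 3 to 60 N. Pads are 32 mm wide; open, the fingers measure 118 mm over their backs; the gripper's body (76 mm by 178 mm) begins 60 mm behind the grasp point.
Start: joints at [-1.257, 0.32, 1.565, -0, 1.257, -0.02], TCP at [0.188, -0.543, 0.214] pointing down, gripper open.
Joint ranges: [-3.11, 3.11], [-0.84, 2.01], [0.21, 2.61], [-1.34, 4.49], [0.05, 2.63], [-2.56, 2.56]. Speed limits (rad/s): [2.57, 2.57, 3.14, 3.14, 3.14, 3.14].

## Interface

Orientations are given as a rotation vector (axis times angle).
In Python, from cell import * gives the robot as it stands.
- The arm moves only by the tool arm_command, never from a script. Its argument "moves" is a list of rows, each an object with "translation": the shift along the tool's x, y, z normalised to -1 to 1, where 1 is 200 mm, a list of three; "dr": the turn, a rotation vector about the tool's x, y, z normalised to -1 to 1, where 1 is 90 degrees, a list of three. A call has 1 to 8 rows; each row is the pose to reach, as a shift and turn from the pose commanded when the call began, along the tool's axes at that moment; what a row does not reach only later rows make up. A row lasts 1/12 s, in which the tool goes at most 41.7 mm and 7.16 degrees, less where a joint would pass 70% of its speed; a pose out of reach is approached as far as the arm can. A call with a number of a shift or a turn outside -1 to 1 is refused whole. A call with a gripper value outside its range is refused whole. "grip" is the finger opening in mm, from 0 to 91.2, set as the call begins (left out, the last holds). The fingers move at their own pace and stop on an object; the grip force is fixed at half the most. Time passes only in rows, so rows that repeat a pose let the fingers close. It gives the time, the measured TCP pose, the force, the opening and the grip force at its end, in the units of the state.
- get_obs(): the state, without advancing time (a new reading comes with each control period).
- grab_frame(name): name is "side" or "top" or "wrist"; returns a dict with "img" (400x640x3 uint8, red, green, blue), "depth" (400x640 float32, m along the optical axis (not along the pixel's ray), 0 where there is no reading), "fx", "fy", "cx", "cy" (pixels), "rvec" (rotation vector, rad) and "tvec" (3), from world to camera coordinates, as OpenCV has them. Camera axes: x right, y down, z forward; pixel columns grow to the right and rows downward; lengths in m; the calibration is good to about 2 mm. A picture is of the moment at which its call begins.
- hand_in(): hands the job in; it is judged then, once.
The state is a dict: "clock": time; "joints": joint angles; "joint_velocities": joint speeds; "joint_efforts": joint torques, N m; "tcp_pos": TCP position; "tcp_rot": TCP orientation; "ft_force": force on the tool from outside, world axes, zero at the start; "ft_torque": the same for the moment, N m; "opening": opening from 0.0 (shut) to 1.0 (fully open); "grip_force": force on a finger pad.
Only numpy, scipy, OpenCV 4.12 (cv2) and the standard library are available. Lean on these libraries where they do the work, as an engineer would, in place of code of your own. Each camera call takes 0.05 s, during which the arm holds its last target. There are 200 camera calls.

## Working session

There is one attempt and no reset: what is moved stays moved. The work goes in short steps, Python scripts to look and compute and a tool call to move; the robot and the scene stay as the last step left them, time stands still between calls to the robot, and variables do not carry over. Pictures are saved under pics/ and viewed, at most 10 in all, crops included, and the job is handed in when it is done.

Besides the shell and the picture viewer there is one more tool, called after ">>>" as name(argument=value, ...), one argument or row to a line, values as JSON. arm_command: Moves the arm, as the interface text tells. Scaled input: -1 to 1 covers 200 mm each way for a shift and 90 degrees each way for a turn. Its arguments: {"type":"object","properties":{"moves":{"type":"array"},"grip":{"type":"number"}},"required":["moves"]}

```bash
mkdir -p pics
cat > h.py <<'E'
from cell import *
import numpy as np, cv2, pickle
def cloud(f):
    R=cv2.Rodrigues(np.array(f["rvec"],float))[0]; t=np.array(f["tvec"],float).ravel()
    v,u=np.mgrid[:400,:640]; d=f["depth"]
    P=np.stack([(u-f["cx"])/f["fx"]*d,(v-f["cy"])/f["fy"]*d,d],-1)
    return (P-t)@R   # world
def save(f,n): cv2.imwrite(n,f["img"][:,:,::-1])
E
python3 - <<'E'
from h import *
for n in("top","side"):
    f=grab_frame(n); save(f,f"pics/{n}0.png"); pickle.dump(f,open(n+"0.pkl","wb"))
o=get_obs(); print(o)
E
```

```text
{'clock': 0.1, 'joints': array([-1.25701477e+00,  3.20267474e-01,  1.56555078e+00,  1.94691829e-05,
        1.25735797e+00, -1.99726841e-02]), 'joint_velocities': array([ 6.13380538e-06, -1.21418430e-03, -2.31895715e-03,  1.20424684e-03,
       -6.38282216e-04, -9.66054049e-04]), 'joint_efforts': array([ 2.19802096e-03, -4.13326049e+01, -2.32508129e+01,  7.30441441e-02,
        4.21600300e-02, -6.35714150e-05]), 'tcp_pos': array([ 0.18825302, -0.54285047,  0.21318407]), 'tcp_rot': array([-3.09640470e+00, -5.21560078e-01,  3.35169242e-04]), 'ft_force': array([-0.11198082,  0.74033121,  0.37762335]), 'ft_torque': array([-0.04517996, -0.01577201, -0.04368119]), 'grip_force': 0.0, 'opening': 1.0008272177705382}
```

View pics/top0.png

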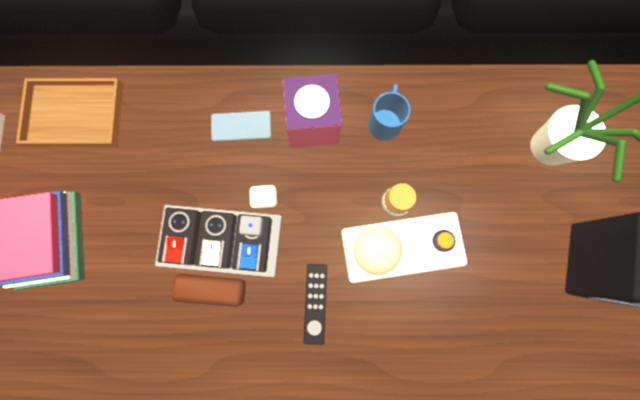

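View pics/side0.png

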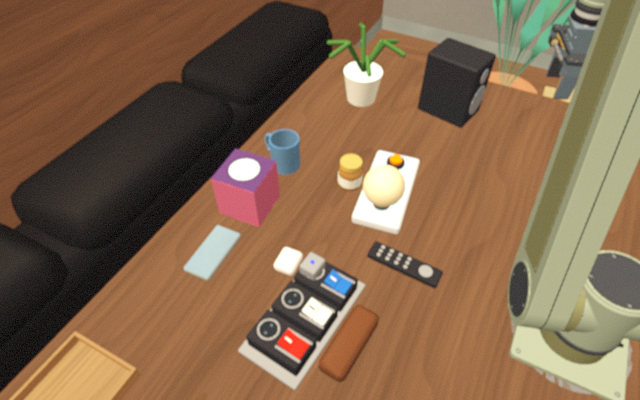

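The top view shows red at (174,250), white at (211,253), blue at (248,257), and the orange button at (445,241). The side view confirms this layout. Next I'll measure positions.

Run:
```python
from h import *
for n in("top","side"):
    f=pickle.load(open(n+"0.pkl","rb")); W=cloud(f); hsv=cv2.cvtColor(f["img"],cv2.COLOR_RGB2HSV)
    H,S,V=[hsv[...,i].astype(int) for i in range(3)]; z=W[...,2]
    box={"top":{"red":(155,225,195,275),"white":(195,230,228,275),"blue":(232,235,268,275),"button":(425,225,465,258)},
         "side":{"red":(270,320,320,365),"white":(295,290,340,335),"blue":(315,260,362,302),"button":(383,148,410,172)}}[n]
    m={"red":((H<8)|(H>172))&(S>170)&(V>120),"white":(S<50)&(V>150),"blue":(abs(H-108)<12)&(S>150)&(V>120),"button":(abs(H-17)<9)&(S>180)&(V>150)}
    for k,(a,b,c,d) in box.items():
        M=np.zeros_like(m[k]); M[b:d,a:c]=m[k][b:d,a:c]; M&=(z>.035)&(z<.075)
        P=W[M]; print(n,k,len(P),"mean",P.mean(0).round(4),"min",P.min(0).round(3),"max",P.max(0).round(3), "mid", ((np.percentile(P,2,0)+np.percentile(P,98,0))/2).round(4))
        if n=="top" and k!="button":
            c0,e,_=cv2.minAreaRect(P[:,:2].astype(np.float32)); print("  rect",np.round(c0,4),np.round(e,3),_)
            for lo in np.arange(P[:,0].min(),P[:,0].max(),.008):
                q=P[(P[:,0]>=lo)&(P[:,0]<lo+.008)]; 
                if len(q): print("    x",round(lo+.004,3),"z",q[:,2].mean().round(4),"y",q[:,1].mean().round(3),len(q))
    if n=="top":
        # grey bar edge orientation, black modules tops
        B=np.zeros(z.shape,bool);B[195:285,145:290]=True
        Q=W[B&(z>.005)&(z<.09)&~((H<16)&(S>80)&(V<150)&(z<.03))]; print("bar",cv2.minAreaRect(Q[:,:2].astype(np.float32)))
        B[:]=0;B[205:290,335:475]=True; Q=W[B&(z>.022)&(z<.036)&(S<60)]; print("foot",cv2.minAreaRect(Q[:,:2].astype(np.float32)))
        c=f["img"][195:290,145:290]; save({"img":cv2.resize(c,None,fx=5,fy=5,interpolation=cv2.INTER_CUBIC)},"pics/crop1.png")
        c=f["img"]; print(W[250,174],W[200,400],W[250,378])
```

```text
top red 349 mean [0.4749 0.2992 0.0574] min [0.449 0.28  0.047] max [0.502 0.317 0.066] mid [0.4759 0.2985 0.0569]
  rect [0.4757 0.2985] [0.033 0.053] 84.63568878173828
    x 0.453 z 0.0547 y 0.301 45
    x 0.461 z 0.0558 y 0.301 60
    x 0.469 z 0.0552 y 0.3 61
    x 0.477 z 0.0562 y 0.299 56
    x 0.485 z 0.0589 y 0.297 47
    x 0.493 z 0.0627 y 0.297 52
    x 0.501 z 0.0594 y 0.299 28
top white 649 mean [0.4704 0.2195 0.055 ] min [0.436 0.188 0.042] max [0.517 0.255 0.067] mid [0.4765 0.2209 0.056 ]
  rect [0.4767 0.2217] [0.067 0.081] 89.99034881591797
    x 0.44 z 0.0494 y 0.217 49
    x 0.448 z 0.054 y 0.222 91
    x 0.456 z 0.0546 y 0.222 88
    x 0.464 z 0.0544 y 0.221 91
    x 0.472 z 0.056 y 0.219 86
    x 0.48 z 0.058 y 0.219 85
    x 0.488 z 0.0599 y 0.217 74
    x 0.496 z 0.0555 y 0.222 31
    x 0.504 z 0.0506 y 0.214 14
    x 0.512 z 0.0502 y 0.216 33
    x 0.52 z 0.0508 y 0.213 7
top blue 318 mean [0.4597 0.1403 0.0576] min [0.436 0.124 0.048] max [0.487 0.158 0.067] mid [0.4611 0.1403 0.0591]
  rect [0.4613 0.1406] [0.031 0.05 ] 84.51277160644531
    x 0.44 z 0.0561 
[... 443 characters left out ...]
t ((0.5018589496612549, -0.19222094118595123), (0.15690594911575317, 0.25948140025138855), 8.43655776977539)
[0.47385993 0.29968616 0.0548221 ] [ 0.57753726 -0.17815206  0.07998829] [ 0.47044688 -0.11937381  0.14564209]
side red 434 mean [0.4755 0.3015 0.057 ] min [0.45  0.279 0.047] max [0.507 0.319 0.066] mid [0.4787 0.3007 0.057 ]
side white 724 mean [0.4732 0.2184 0.055 ] min [0.44  0.157 0.046] max [0.533 0.278 0.066] mid [0.4819 0.2032 0.056 ]
side blue 288 mean [0.4609 0.1424 0.0573] min [0.436 0.113 0.048] max [0.492 0.158 0.066] mid [0.4634 0.1403 0.0571]
side button 98 mean [ 0.4958 -0.2729  0.0501] min [ 0.48  -0.293  0.041] max [ 0.515 -0.26   0.055] mid [ 0.4962 -0.276   0.0484]
```

View pics/crop1.png

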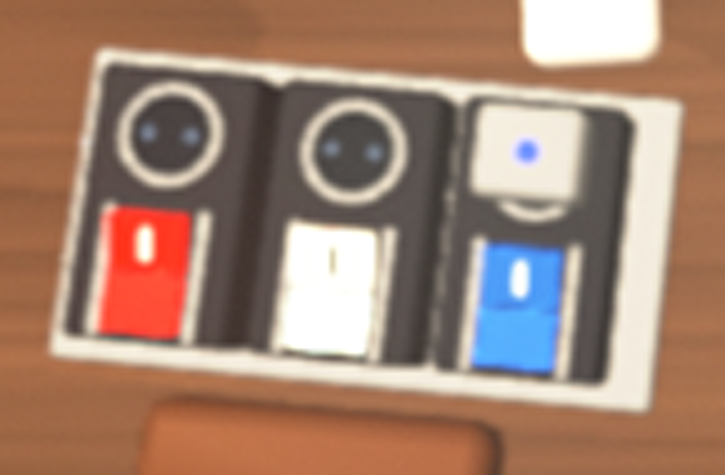

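```bash
cat >> h.py <<'E'
from scipy.spatial.transform import Rotation as Ro
def to(p,yaw=-5.3):
    o=get_obs(); R=Ro.from_rotvec(o["tcp_rot"]); T=Ro.from_euler("z",yaw,degrees=True)*Ro.from_rotvec([np.pi,0,0])
    print("t",o["clock"],"tcp",o["tcp_pos"].round(4),"F",o["ft_force"].round(1),"j",o["joints"].round(2))
    print("translation",(R.inv().apply(np.array(p)-o["tcp_pos"])/.2).round(4),"dr",((R.inv()*T).as_rotvec()/(np.pi/2)).round(4))
E
python3 - <<'E'
from h import *
for n,(a,b,c,d) in {"top":(425,225,465,258),"side":(383,148,410,172)}.items():
    f=pickle.load(open(n+"0.pkl","rb")); W=cloud(f); hsv=cv2.cvtColor(f["img"],cv2.COLOR_RGB2HSV).astype(int)
    M=np.zeros((400,640),bool); M[b:d,a:c]=True
    for nm,m in {"orange":(hsv[...,1]>140)&(hsv[...,2]>140),"dark":hsv[...,2]<90}.items():
        m=m&M; P=W[m]; v,u=np.nonzero(m); print(n,nm,len(P),u.mean(),v.mean(),"med",np.median(P,0).round(4),P.min(0).round(3),P.max(0).round(3))
        if nm=="orange": q=P[P[:,2]>.049]; print("  mid",((q.min(0)+q.max(0))/2).round(4),len(q))
f=pickle.load(open("top0.pkl","rb"));W=cloud(f)
print("lines",W[243,174],W[247,212],W[251,249])
to([.3,-.4,.27])
E
```

```text
top orange 226 445.0486725663717 239.9646017699115 med [ 0.496  -0.2772  0.0512] [ 0.479 -0.295  0.04 ] [ 0.514 -0.262  0.055]
  mid [ 0.4961 -0.2787  0.052 ] 182<stdin>:6: RuntimeWarning: Mean of empty slice.
  ret = ret.dtype.type(ret / rcount)
  return _methods._mean(a, axis=axis, dtype=dtype,
  ret = um.true_divide(
Traceback (most recent call last):
ValueError: zero-size array to reduction operation minimum which has no identity
```

Run:
```python
from h import *
f=pickle.load(open("top0.pkl","rb"));W=cloud(f)
print("lines",W[243,174],W[247,212],W[251,249])
to([.3,-.4,.27])
```

```text
lines [0.48819964 0.29778534 0.06258248] [0.48000555 0.21749037 0.06072656] [0.47177766 0.13920248 0.05970861]
t 0.1 tcp [ 0.1883 -0.5429  0.2132] F [-0.1  0.7  0.4] j [-1.26  0.32  1.57  0.    1.26 -0.02]
translation [ 0.7619 -0.4923 -0.2833] dr [-1.000e-03  2.000e-04  2.714e-01]
```

>>> arm_command(
  moves=[
    {"translation":[0.76,-0.49,-0.28],"dr":[0,0,0.27]},
    {"translation":[0.76,-0.49,-0.28],"dr":[0,0,0.27]},
    {"translation":[0.76,-0.49,-0.28],"dr":[0,0,0.27]},
    {"translation":[0.76,-0.49,-0.28],"dr":[0,0,0.27]},
    {"translation":[0.76,-0.49,-0.28],"dr":[0,0,0.27]},
    {"translation":[0.76,-0.49,-0.28],"dr":[0,0,0.27]},
    {"translation":[0.76,-0.49,-0.28],"dr":[0,0,0.27]},
    {"translation":[0.76,-0.49,-0.28],"dr":[0,0,0.27]},
  ],
  grip=0,
)

```text
clock: 0.77
tcp_pos: [0.2995, -0.4011, 0.2695]
tcp_rot: [-3.138, 0.141, 0.002]
ft_force: [-0.4, -0.0, 0.1]
opening: 0.448
grip_force: 0.0
```

Run:
```python
from h import *
to([.34,-.2,.27])
```

```text
t 0.7667 tcp [ 0.2995 -0.4011  0.2695] F [-0.4 -0.   0.1] j [-0.95  0.17  1.63 -0.    1.34  0.71]
translation [ 0.1114 -1.0195 -0.0027] dr [-0.      0.0006  0.0016]
```

>>> arm_command(
  moves=[
    {"translation":[0.3,-1,0],"dr":[0,0,0]},
    {"translation":[0.3,-1,0],"dr":[0,0,0]},
    {"translation":[0.3,-1,0],"dr":[0,0,0]},
    {"translation":[0.3,-1,0],"dr":[0,0,0]},
    {"translation":[0.3,-1,0],"dr":[0,0,0]},
    {"translation":[0.3,-1,0],"dr":[0,0,0]},
    {"translation":[0.3,-1,0],"dr":[0,0,0]},
  ],
)

```text
clock: 1.35
tcp_pos: [0.3778, -0.2065, 0.2694]
tcp_rot: [3.138, -0.137, -0.002]
ft_force: [0.6, -0.7, -0.1]
opening: 0.005
grip_force: 0.0
```

>>> arm_command(
  moves=[
    {"translation":[0.3,-1,0],"dr":[0,0,0]},
    {"translation":[0.3,-1,0],"dr":[0,0,0]},
    {"translation":[0.3,-1,0],"dr":[0,0,0]},
    {"translation":[0.3,-1,0],"dr":[0,0,0]},
    {"translation":[0.3,-1,0],"dr":[0,0,0]},
    {"translation":[0.3,-1,0],"dr":[0,0,0]},
    {"translation":[0.3,-1,0],"dr":[0,0,0]},
  ],
)

```text
clock: 1.93
tcp_pos: [0.4562, -0.0139, 0.2691]
tcp_rot: [3.137, -0.14, -0.002]
ft_force: [0.4, -0.1, 0.0]
opening: 0.002
grip_force: 0.0
```

>>> arm_command(
  moves=[
    {"translation":[0.0,-1,0],"dr":[0,0,0]},
    {"translation":[0.0,-1,0],"dr":[0,0,0]},
    {"translation":[0.0,-1,0],"dr":[0,0,0]},
    {"translation":[0.0,-1,0],"dr":[0,0,0]},
    {"translation":[0.0,-1,0],"dr":[0,0,0]},
    {"translation":[0.0,-1,0],"dr":[0,0,0]},
    {"translation":[0.0,-1,0],"dr":[0,0,0]},
  ],
)

```text
clock: 2.52
tcp_pos: [0.4743, 0.1842, 0.2692]
tcp_rot: [3.136, -0.143, -0.002]
ft_force: [-0.5, 0.1, 0.4]
opening: 0.001
grip_force: 0.0
```

Run:
```python
from h import *
to([.494,.297,.12])
```

```text
t 2.5167 tcp [0.4743 0.1842 0.2692] F [-0.5  0.1  0.4] j [ 0.35  0.18  1.61 -0.    1.35  2.01]
translation [ 0.0474 -0.5722  0.7448] dr [0.0013 0.0006 0.0009]
```

>>> arm_command(
  moves=[
    {"translation":[0.047,-0.57,0],"dr":[0,0,0]},
    {"translation":[0.047,-0.57,0],"dr":[0,0,0]},
    {"translation":[0.047,-0.57,0],"dr":[0,0,0]},
    {"translation":[0.047,-0.57,0.745],"dr":[0,0,0]},
    {"translation":[0.047,-0.57,0.745],"dr":[0,0,0]},
    {"translation":[0.047,-0.57,0.745],"dr":[0,0,0]},
    {"translation":[0.047,-0.57,0.745],"dr":[0,0,0]},
    {"translation":[0.047,-0.57,0.745],"dr":[0,0,0]},
  ],
)

```text
clock: 3.18
tcp_pos: [0.4907, 0.2929, 0.1151]
tcp_rot: [3.13, -0.147, -0.017]
ft_force: [0.1, -0.0, 0.4]
opening: 0.003
grip_force: 0.0
```

Run:
```python
from h import *
to([.494,.297,.070])
for n in("side","wrist"):
    f=grab_frame(n); save(f,f"pics/{n}1.png")
a=cv2.imread("pics/side1.png")[200:400,180:420]; b=cv2.imread("pics/wrist1.png")
cv2.imwrite("pics/c2.png",cv2.resize(np.hstack([cv2.resize(a,(480,400)),b]),None,fx=.7,fy=.7))
```

```text
t 3.1833 tcp [0.4907 0.2929 0.1151] F [ 0.1 -0.   0.4] j [ 0.52  0.4   1.71 -0.    1.05  2.18]
translation [ 0.0169 -0.024   0.2253] dr [ 0.0055  0.0065 -0.0011]
```

View pics/c2.png

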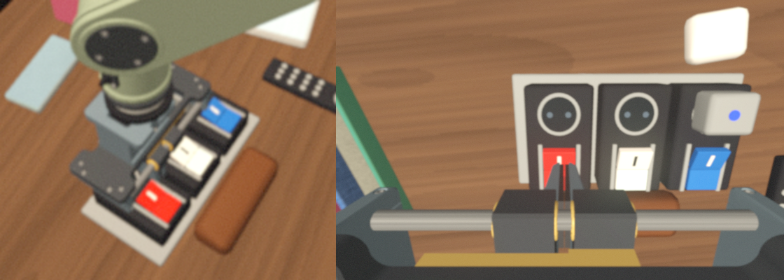

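The left half of this picture shows the shut fingers over the red module. In the right half (wrist) they point at the red rocker's raised half, at about (563,160). Lower to just above it.

>>> arm_command(
  moves=[
    {"translation":[0,0,0.24],"dr":[0,0,0]},
    {"translation":[0,0,0.24],"dr":[0,0,0]},
    {"translation":[0,0,0.24],"dr":[0,0,0]},
    {"translation":[0,0,0.24],"dr":[0,0,0]},
    {"translation":[0,0,0.24],"dr":[0,0,0]},
    {"translation":[0,0,0.24],"dr":[0,0,0]},
  ],
)

```text
clock: 3.78
tcp_pos: [0.4944, 0.2991, 0.0751]
tcp_rot: [-3.136, 0.142, -0.005]
ft_force: [0.5, 0.9, -0.7]
opening: 0.001
grip_force: 0.0
```

Run:
```python
from h import *
to([.494,.297,.0555])
```

```text
t 3.7833 tcp [0.4944 0.2991 0.0751] F [ 0.5  0.9 -0.7] j [ 0.52  0.44  1.75 -0.    0.94  2.19]
translation [-0.0016  0.0109  0.0978] dr [-0.0013 -0.0021  0.0014]
```

>>> arm_command(
  moves=[
    {"translation":[0,0.01,0.03],"dr":[0,0,0]},
    {"translation":[0,0.01,0.05],"dr":[0,0,0]},
    {"translation":[0,0.01,0.065],"dr":[0,0,0]},
    {"translation":[0,0.01,0.08],"dr":[0,0,0]},
    {"translation":[0,0.01,0.095],"dr":[0,0,0]},
    {"translation":[0,0.01,0.1],"dr":[0,0,0]},
    {"translation":[0,0.01,0.1],"dr":[0,0,0]},
    {"translation":[0,0.01,0.1],"dr":[0,0,0]},
  ],
)

```text
clock: 4.45
tcp_pos: [0.4945, 0.2969, 0.0561]
tcp_rot: [-3.137, 0.141, -0.006]
ft_force: [-1.0, -4.2, 19.9]
opening: 0.005
grip_force: 10.4
```

The 19.9 N reading at z = 0.056 means red is on its hard stop. Lift and move to white.

>>> arm_command(
  moves=[
    {"translation":[0,0,-0.2],"dr":[0,0,0]},
    {"translation":[0,0,-0.3],"dr":[0,0,0]},
    {"translation":[0,0,-0.3],"dr":[0,0,0]},
    {"translation":[0,0.398,-0.3],"dr":[0,0,0]},
    {"translation":[0,0.398,-0.3],"dr":[0,0,0]},
    {"translation":[0,0.398,-0.3],"dr":[0,0,0]},
    {"translation":[0,0.398,-0.3],"dr":[0,0,0]},
    {"translation":[0,0.398,-0.3],"dr":[0,0,0]},
  ],
)

```text
clock: 5.12
tcp_pos: [0.4853, 0.2174, 0.1121]
tcp_rot: [3.138, -0.143, -0.003]
ft_force: [-0.4, 0.3, 0.4]
opening: 0.009
grip_force: 0.0
```

Run:
```python
from h import *
to([.487,.218,.075])
f=grab_frame("side"); W=cloud(f); save(f,"pics/side2.png"); cv2.imwrite("pics/c3.png",cv2.resize(f["img"][220:400,220:400,::-1],None,fx=3,fy=3))
```

```text
t 5.1167 tcp [0.4853 0.2174 0.1121] F [-0.4  0.3  0.4] j [0.4  0.34 1.81 0.   0.99 2.06]
translation [ 0.0084 -0.0037  0.1855] dr [0.0001 0.0011 0.0009]
```

View pics/c3.png

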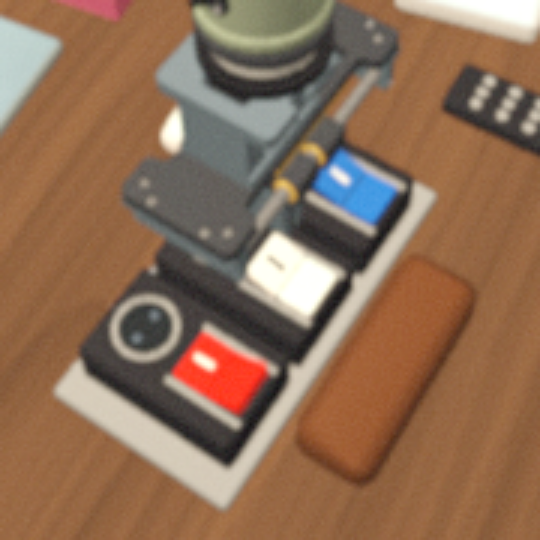

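Red at (220,370) in the crop looks tipped towards the robot side now. I'll check its slope in depth before pressing white.

```bash
cat >> h.py <<'E'
def slopes():
    f=grab_frame("side"); W=cloud(f); z=W[...,2]; x=np.array([.996,-.092]); y=np.array([.092,.996])
    for k,c in {"red":(.4757,.2985),"white":(.4685,.2195),"blue":(.4613,.1406)}.items():
        d=W[...,:2]-c; a=d@x; b=d@y; m=(abs(b)<.013)&(z>.045)&(z<.075)
        print(k,[z[m&(a>l)&(a<l+.008)].mean().round(4) if (m&(a>l)&(a<l+.008)).any() else None for l in (-.022,-.012,.004,.014)])
E
python3 -c "from h import *; slopes()"
```

```text
red [np.float64(0.0625), np.float64(0.0587), np.float64(0.0559), np.float64(0.0557)]
white [np.float64(0.0558), np.float64(0.0558), np.float64(0.0587), np.float64(0.0618)]
blue [np.float64(0.0559), np.float64(0.0559), np.float64(0.0584), np.float64(0.0622)]
```

>>> arm_command(
  moves=[
    {"translation":[0.005,0,0.1],"dr":[0,0,0]},
    {"translation":[0.005,0,0.185],"dr":[0,0,0]},
    {"translation":[0.005,0,0.185],"dr":[0,0,0]},
    {"translation":[0.005,0,0.185],"dr":[0,0,0]},
    {"translation":[0.005,0,0.185],"dr":[0,0,0]},
  ],
)

```text
clock: 5.63
tcp_pos: [0.4873, 0.218, 0.0764]
tcp_rot: [-3.138, 0.141, -0.001]
ft_force: [0.2, -0.3, 0.2]
opening: 0.007
grip_force: 0.0
```

Red is fully on, with its far half level at 0.056. Press white.

>>> arm_command(
  moves=[
    {"translation":[0,0,0.03],"dr":[0,0,0]},
    {"translation":[0,0,0.05],"dr":[0,0,0]},
    {"translation":[0,0,0.07],"dr":[0,0,0]},
    {"translation":[0,0,0.085],"dr":[0,0,0]},
    {"translation":[0,0,0.1],"dr":[0,0,0]},
    {"translation":[0,0,0.106],"dr":[0,0,0]},
    {"translation":[0,0,0.106],"dr":[0,0,0]},
    {"translation":[0,0,0.106],"dr":[0,0,0]},
  ],
)

```text
clock: 6.3
tcp_pos: [0.4886, 0.2175, 0.0562]
tcp_rot: [-3.137, 0.142, -0.006]
ft_force: [2.8, -1.0, 9.4]
opening: 0.004
grip_force: 4.8
```

>>> arm_command(
  moves=[
    {"translation":[0,0,-0.2],"dr":[0,0,0]},
    {"translation":[0,0,-0.4],"dr":[0,0,0]},
    {"translation":[0,0,-0.6],"dr":[0,0,0]},
    {"translation":[0,0,-0.8],"dr":[0,0,0]},
    {"translation":[0,0,-0.97],"dr":[0,0,0]},
    {"translation":[0,0,-0.97],"dr":[0,0,0]},
    {"translation":[0,0,-0.97],"dr":[0,0,0]},
    {"translation":[0,0,-0.97],"dr":[0,0,0]},
  ],
)

```text
clock: 6.97
tcp_pos: [0.4856, 0.2168, 0.2473]
tcp_rot: [3.137, -0.142, -0.005]
ft_force: [-0.4, -0.1, -0.1]
opening: 0.005
grip_force: 0.0
```

```bash
python3 -c "
from h import *; slopes(); to([.496,-.277,.25])"
```

```text
red [np.float64(0.0627), np.float64(0.059), np.float64(0.0555), np.float64(0.0554)]
white [np.float64(0.0628), np.float64(0.0591), np.float64(0.0555), np.float64(0.0557)]
blue [np.float64(0.0555), np.float64(0.0557), np.float64(0.0585), np.float64(0.0628)]
t 7.0167 tcp [0.4854 0.2167 0.2467] F [0.5 0.1 0.2] j [0.4  0.23 1.6  0.   1.31 2.06]
translation [ 0.2753  2.4537 -0.0129] dr [0.0013 0.0026 0.0014]
```

Both rockers are on and blue is off. Travel to the button.

>>> arm_command(
  moves=[
    {"translation":[0.09,0.82,0],"dr":[0,0,0]},
    {"translation":[0.09,0.82,0],"dr":[0,0,0]},
    {"translation":[0.09,0.82,0],"dr":[0,0,0]},
    {"translation":[0.09,0.82,0],"dr":[0,0,0]},
    {"translation":[0.09,0.82,0],"dr":[0,0,0]},
    {"translation":[0.09,0.82,0],"dr":[0,0,0]},
  ],
)

```text
clock: 7.52
tcp_pos: [0.4889, 0.0505, 0.2468]
tcp_rot: [3.138, -0.148, -0.007]
ft_force: [0.3, -0.1, -0.1]
opening: 0.007
grip_force: 0.0
```

>>> arm_command(
  moves=[
    {"translation":[0.09,0.82,0],"dr":[0,0,0]},
    {"translation":[0.09,0.82,0],"dr":[0,0,0]},
    {"translation":[0.09,0.82,0],"dr":[0,0,0]},
    {"translation":[0.09,0.82,0],"dr":[0,0,0]},
    {"translation":[0.09,0.82,0],"dr":[0,0,0]},
    {"translation":[0.09,0.82,0],"dr":[0,0,0]},
  ],
)

```text
clock: 8.02
tcp_pos: [0.4928, -0.1129, 0.2473]
tcp_rot: [-3.137, 0.145, 0.004]
ft_force: [-0.3, 1.3, 0.4]
opening: 0.01
grip_force: 0.0
```

>>> arm_command(
  moves=[
    {"translation":[0.095,0.82,0],"dr":[0,0,0]},
    {"translation":[0.095,0.82,0],"dr":[0,0,0]},
    {"translation":[0.095,0.82,0],"dr":[0,0,0]},
    {"translation":[0.095,0.82,0],"dr":[0,0,0]},
    {"translation":[0.095,0.82,0],"dr":[0,0,0]},
    {"translation":[0.095,0.82,0],"dr":[0,0,0]},
    {"translation":[0.095,0.82,0],"dr":[0,0,0]},
    {"translation":[0.095,0.82,0],"dr":[0,0,0]},
  ],
)

```text
clock: 8.68
tcp_pos: [0.4976, -0.2753, 0.2484]
tcp_rot: [-3.137, 0.137, 0.001]
ft_force: [-0.2, 0.6, -0.3]
opening: 0.008
grip_force: 0.0
```

```bash
python3 -c "
from h import *; to([.496,-.277,.07])"
```

```text
t 8.6833 tcp [ 0.4976 -0.2753  0.2484] F [-0.2  0.6 -0.3] j [-0.53  0.29  1.52  0.    1.33  1.13]
translation [-0.0064  0.0104  0.8922] dr [-0.0008  0.0005  0.0032]
```

Turn the gripper 90° so its body stays clear of the globe.

>>> arm_command(
  moves=[
    {"translation":[-0.006,0.01,0],"dr":[0,0,-0.5]},
    {"translation":[-0.006,0.01,0],"dr":[0,0,-0.5]},
    {"translation":[-0.006,0.01,0],"dr":[0,0,-0.5]},
    {"translation":[-0.006,0.01,0],"dr":[0,0,-0.5]},
    {"translation":[-0.006,0.01,0],"dr":[0,0,-0.5]},
    {"translation":[-0.006,0.01,0],"dr":[0,0,-0.5]},
    {"translation":[-0.006,0.01,0],"dr":[0,0,-0.5]},
    {"translation":[-0.006,0.01,0],"dr":[0,0,-0.5]},
  ],
)

```text
clock: 9.35
tcp_pos: [0.4962, -0.2776, 0.249]
tcp_rot: [-2.952, -1.074, -0.001]
ft_force: [-0.7, -0.1, 0.2]
opening: 0.005
grip_force: 0.0
```

>>> arm_command(
  moves=[
    {"translation":[0,0,0],"dr":[0,0,-0.5]},
    {"translation":[0,0,0],"dr":[0,0,-0.5]},
    {"translation":[0,0,0],"dr":[0,0,-0.5]},
    {"translation":[0,0,0],"dr":[0,0,-0.5]},
    {"translation":[0,0,0],"dr":[0,0,-0.5]},
    {"translation":[0,0,0],"dr":[0,0,-0.5]},
    {"translation":[0,0,0],"dr":[0,0,-0.5]},
    {"translation":[0,0,0],"dr":[0,0,-0.5]},
  ],
)

```text
clock: 10.02
tcp_pos: [0.4961, -0.2783, 0.2489]
tcp_rot: [-2.318, -2.12, -0.0]
ft_force: [-0.6, -0.7, 0.2]
opening: 0.007
grip_force: 0.0
```

```bash
python3 -c "
from h import *; to([.496,-.277,.07],84.7)
f=grab_frame('wrist'); save(f,'pics/w3.png')"
```

```text
t 10.0167 tcp [ 0.4961 -0.2783  0.2489] F [-0.6 -0.7  0.2] j [-0.53  0.29  1.52  0.    1.33 -0.44]
translation [ 0.0061 -0.0009  0.8945] dr [ 0.0001 -0.0001  0.0021]
```

View pics/w3.png

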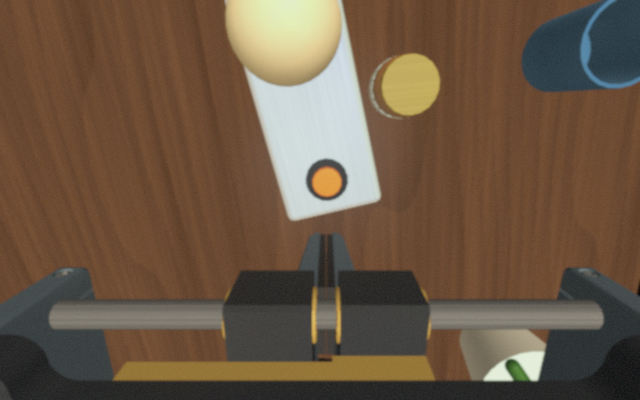

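In the wrist view the button at (327,182) lines up with the fingers at column 326, and the globe is clear. Descend.

>>> arm_command(
  moves=[
    {"translation":[0.006,0,0.2],"dr":[0,0,0]},
    {"translation":[0.006,0,0.4],"dr":[0,0,0]},
    {"translation":[0.006,0,0.6],"dr":[0,0,0]},
    {"translation":[0.006,0,0.75],"dr":[0,0,0]},
    {"translation":[0.006,0,0.88],"dr":[0,0,0]},
    {"translation":[0.006,0,0.88],"dr":[0,0,0]},
    {"translation":[0.006,0,0.88],"dr":[0,0,0]},
    {"translation":[0.006,0,0.88],"dr":[0,0,0]},
  ],
)

```text
clock: 10.73
tcp_pos: [0.4972, -0.2789, 0.0744]
tcp_rot: [2.318, 2.117, 0.001]
ft_force: [0.7, -0.0, 0.3]
opening: 0.003
grip_force: 0.0
```

>>> arm_command(
  moves=[
    {"translation":[0,0,0.06],"dr":[0,0,0]},
    {"translation":[0,0,0.08],"dr":[0,0,0]},
    {"translation":[0,0,0.095],"dr":[0,0,0]},
    {"translation":[0,0,0.105],"dr":[0,0,0]},
    {"translation":[0,0,0.115],"dr":[0,0,0]},
    {"translation":[0,0,0.12],"dr":[0,0,0]},
    {"translation":[0,0,0.12],"dr":[0,0,0]},
    {"translation":[0,0,0.12],"dr":[0,0,0]},
  ],
)

```text
clock: 11.4
tcp_pos: [0.4965, -0.2788, 0.0494]
tcp_rot: [2.318, 2.118, 0.001]
ft_force: [0.2, -0.3, 3.4]
opening: 0.005
grip_force: 1.5
```

>>> arm_command(
  moves=[
    {"translation":[0,0,0.007],"dr":[0,0,0]},
    {"translation":[0,0,0.014],"dr":[0,0,0]},
    {"translation":[0,0,0.02],"dr":[0,0,0]},
    {"translation":[0,0,0.024],"dr":[0,0,0]},
    {"translation":[0,0,0.024],"dr":[0,0,0]},
    {"translation":[0,0,0.024],"dr":[0,0,0]},
  ],
)

```text
clock: 11.9
tcp_pos: [0.4966, -0.2788, 0.0461]
tcp_rot: [2.318, 2.117, 0.001]
ft_force: [-2.0, 1.8, 16.0]
opening: 0.005
grip_force: 7.9
```

The 16 N reading at z = 0.046 means the button is on its stop. Retract.

>>> arm_command(
  moves=[
    {"translation":[0,0,-0.05],"dr":[0,0,0]},
    {"translation":[0,0,-0.2],"dr":[0,0,0]},
    {"translation":[0,0,-0.4],"dr":[0,0,0]},
    {"translation":[0,0,-0.6],"dr":[0,0,0]},
    {"translation":[0,0,-0.8],"dr":[0,0,0]},
    {"translation":[0,0,-0.8],"dr":[0,0,0]},
    {"translation":[0,0,-0.8],"dr":[0,0,0]},
    {"translation":[0,0,-0.8],"dr":[0,0,0]},
  ],
)

```text
clock: 12.57
tcp_pos: [0.4951, -0.278, 0.2029]
tcp_rot: [-2.318, -2.117, 0.001]
ft_force: [-0.7, 0.3, -0.9]
opening: 0.0
grip_force: 0.0
```

Run:
```python
from h import *
slopes(); f=grab_frame("side"); save(f,"pics/side9.png")
W=cloud(f); hsv=cv2.cvtColor(f["img"],cv2.COLOR_RGB2HSV).astype(int); m=np.zeros((400,640),bool); m[148:172,383:410]=True
P=W[m&(hsv[...,1]>180)&(hsv[...,2]>150)&(abs(hsv[...,0]-17)<9)]; print(len(P),np.median(P,0))
```

```text
red [np.float64(0.0624), np.float64(0.0591), np.float64(0.0558), np.float64(0.0558)]
white [np.float64(0.0625), np.float64(0.059), np.float64(0.0557), np.float64(0.0559)]
blue [np.float64(0.0554), np.float64(0.0556), np.float64(0.0584), np.float64(0.0623)]
100 [ 0.49668889 -0.27165942  0.05114595]
```

View pics/side9.png

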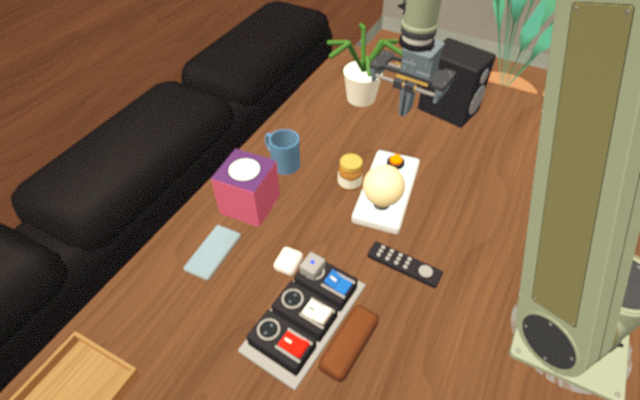

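Nothing has moved. The button at (396,160) is back out and the lamp stands at (387,190). Hand in.

```bash
python3 -c "
from cell import *; print(hand_in())"
```

```text
the job is handed in; nothing more can be done
None
```

The job is handed in (no verdict was returned): I pressed the red rocker, then the white one, then the orange button; the last readings show both rockers on, blue off, the button back out and nothing else visibly moved.

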